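Push a sticky empty paint tin through a spring gate

TASK

Push the gate of the empties hopper open with one finger and, keeping it open, push the sticky empty tin along its lane with the other finger until it drops into the bin; then let the gate spring fully shut. Only push the tin, gently: never lift, squeeze or topple it on the deck, and do not let it touch the gate on its way through. Leave the other tins and the spray can on the bench where they stand.

Things in the scene. Friction and masses are not known exactly. Their poses are not given: they have to be found in the camera images.
- hopper: Blue-grey steel hopper for empties, bolted down. Origin at bench height under the middle of the gate line, the edge where deck ends and bin begins. x points from deck into bin, away from the robot; y left; z up. Other entries give mm in this frame. At x = 0 a 6 mm thick screen, up to z = 128, flanks the doorway, which spans y = -60 to +64 and is open above.
- lane (a point): Point (-100, -25, 85) of the hopper's frame, on the deck, mid lane. Deck: flat slippery black plastic, top at z = 85, x -190 to 0, y -90 to 90. On it two low slippery white plastic rails, 6 wide, 14 high (to z = 99), along x from -187 to -7, inner faces at y = -49.5 and -0.5, form the 49 mm wide lane. Beyond x = 0 the deck ends.
- bin_in (a point): Centre of the bin's floor, (82, 0, 5) in the hopper's frame. Open-topped bin, inside x 4 to 161, y -86 to 86; side walls up to z = 128, far wall up to z = 105.
- gate (a joint): Self-closing gate: upright aluminium flap 113 long, 4 thick, z 89 to 125 mm in the hopper's frame, hinged upright at the doorway's left (+y) end. 0 rad = shut, near face at hopper x = +5; grows to 1.5 as the free end swings into the bin, the only way it opens. A light spring (0.025 N m shut, 0.1 N m at 1.5 rad) shuts it at once when let go.
- gate_hinge (a point): Fixed point on the gate's hinge axis, at half the gate's height: hopper frame (7, 60, 107) mm.
- gate_tip (a point): Moving point at the gate's free end, at half its height, 113 mm from the hinge axis.
- tin: The empty tin, a plain upright steel cylinder with a paper label, 44 mm diameter, 48 mm high, about 60 g; origin at the centre of its underside, z up its axis. It stands on the deck between the guide rails, 90 to 135 mm before the gate line. It tips over the deck's edge by itself once its centre is past hopper x = 0 and drops into the bin, below the gate.
- tin_center (a point): Centre of the tin, 24 mm above its underside.
- quart: Bystander: full tin with a white label, 84 mm diameter, 100 mm high, on the bench to the right of the hopper; origin under its centre.
- spray: Bystander: white spray can with a red cap, 54 mm diameter, 150 mm high, on the bench; origin under its centre.
- small: Bystander: small full tin with a green label, 52 mm diameter, 60 mm high, on the bench; origin under its centre.

How it is judged:
On the way, in this order (a step that is already met when the one before it is completed fails the run):
1. a finger holds the gate open while the tin still stands before the gate line (value of joint gate above 0.3 rad and contact force between the fingers and gate above 0.1 N and x of tin_center in the frame of hopper below 0 m and z of tin_center in the frame of hopper above 0.1 m), for 0.1 s.
2. the tin has dropped into the bin (x of tin_center in the frame of hopper between 0.004 and 0.16 m and y of tin_center in the frame of hopper between -0.088 and 0.088 m and z of tin_center in the frame of hopper below 0.065 m), for 0.2 s.
At the end, for the whole second after the job is handed in: The tin lies at rest (under 30 mm/s) inside the bin, its centre below 65 mm over the bench; the gate is shut to within 0.08 rad; the other three containers are within 20 mm of where they stood (all of step 2 and value of joint gate below 0.08 rad and linear speed of tin below 0.03 m/s and distance of each of quart, spray, small from where it was at the start of the episode below 0.02 m); the robot touches nothing.
It fails at once if the tin touches the gate (over 0.4 N) before it has dropped below the deck (contact force between tin and gate above 0.4 N and z of tin_center in the frame of hopper above 0.09 m).
It fails at once if the tin is lifted (its centre more than 18 mm above its height on the deck) (z of tin_center in the frame of hopper above 0.127 m).
It fails at once if the tin is squeezed or struck (over 25 N from the fingers) (contact force between the fingers and tin above 25 N).
It fails at once if the tin is toppled on the deck (over 0.7 rad with its centre before the gate line) (angle between tin's own z axis and vertical above 0.7 rad and x of tin_center in the frame of hopper below -0.005 m and z of tin_center in the frame of hopper above 0.09 m).
It fails at once if one of the other three containers is knocked (moved over 20 mm) (distance of any of quart, spray, small from where it was at the start of the episode above 0.02 m).
It also fails if it takes over 38 s, if anything falls off the work surface, if the arm or the gripper's body presses on something with over 40 N, if the wrist force passes 120 N, or if a joint passes its speed limit or range.

ROBOT

A 6-joint arm with a two-finger parallel gripper is mounted at the origin on the work surface. World frame = base frame: x ahead of the robot, y to its left, z up, the work surface at z = 0. Lengths are in m, angles in rad, forces in N, time in s.
With the tool pointing down it reaches from about 0.35 to 1 m from the base axis. Payload 7.1 kg.
Tool frame: the origin (TCP) lies midway between the tips of the shut fingers; the grasp point (between the pads) lies 19 mm behind it; z points along the fingers, y is the line along which they close (so a half turn about z gives the same grasp; the last joint's range is limited). The gripper opens to 85 mm and grips with 20 to 120 N. Pads are 22 mm wide; open, the fingers measure 114 mm over their backs; the gripper's body (76 mm by 85 mm) begins 54 mm behind the grasp point. The pads swing forward as they close: fully open they stand 13 mm farther back than shut.
Start: joints at [1.15, 0.423, 1.63, -0, 1.089, -0.019], TCP at [0.244, 0.575, 0.231] pointing down, gripper open.
Joint ranges: [-3, 3], [-0.9, 2.11], [0.09, 2.58], [-1.31, 4.45], [0.11, 2.69], [-2.54, 2.54]. Speed limits (rad/s): [2.39, 2.39, 3.01, 3.14, 3.14, 3.14].

INTERFACE

Orientations are given as a rotation vector (axis times angle).
In Python, from cell import * gives the robot as it stands.
- The arm moves only by the tool step_arm, never from a script. Its argument "moves" is a list of rows, each a list of 2 entries, a list of its own where there are three numbers: the shift along the tool's x, y, z in cm, then the turn, a rotation vector about the tool's x, y, z in rad. In form: [[[dx, dy, dz], [ax, ay, az]], ...]. A call has 1 to 8 rows; each row is the pose to reach, as a shift and turn from the pose commanded when the call began, along the tool's axes at that moment; what a row does not reach only later rows make up. A row lasts 1/8 s, in which the tool goes at most 62.5 mm and 10.7 degrees, less where a joint would pass 70% of its speed; a pose out of reach is approached as far as the arm can. A call with a gripper value outside its range is refused whole. "jaw" is the finger opening in cm, from 0 to 8.54, set as the call begins (left out, the last holds). The fingers move at their own pace and stop on an object; "grip_force" is the grip in N (left out, the last holds). Time passes only in rows, so rows that repeat a pose let the fingers close. It gives the time, the measured TCP pose, the force, the opening and the grip force at its end, in the units of the state.
- read_state(): the state, without advancing time (a new reading comes with each control period).
- get_image(name): name is "scene" or "top"; returns the picture (480x640x3 uint8, blue, green, red); there is no depth.
- calibration(name): a dict with "camera_matrix" (3x3 intrinsics, pixels), "R" (3x3) and "t" (3): a world point X has camera coordinates R X + t. Camera axes: x right, y down, z forward; pixel columns grow to the right and rows downward; lengths in m; the calibration is good to about 2 mm. A picture is of the moment at which its call begins. calibration takes no time and is no camera call.
- sign_off(): hands the job in; it is judged then, once.
Trained networks look in the newest picture that a camera, given by its name, has taken for a name from the list of things; names that differ only in an ending like _2 or _b are one class to them, and where a whole thing is asked for, a point or a joint stands for the part that bears it (a point fixed in the world has none). Each returns a list of dicts, best first, with "p" (0 to 1); they miss things now and then, are a little off and sometimes report something else, mostly with a low value. They report only what shows in the picture. A call takes as long as a camera call.
- find_in(name, camera): "location" ([column, row] in pixels, amid what is visible of it).
- silhouettes(name, camera): "region" (480x640 bool, what is visible of it) and "location" ([column, row] in pixels, amid what is visible of it).
The state is a dict: "t": time; "joint_positions": joint angles; "joint_velocities": joint speeds; "effort": joint torques, N m; "tcp_pos": TCP position; "tool_rot": TCP orientation; "wrist_force": force on the tool from outside, world axes, zero at the start; "torque": the same for the moment, N m; "grip_width": opening from 0.0 (shut) to 1.0 (fully open); "grasp_force": force on a finger pad.
Only numpy, scipy, OpenCV 4.12 (cv2) and the standard library are available. Lean on these libraries where they do the work, as an engineer would, in place of code of your own. Each camera call takes 0.05 s, during which the arm holds its last target. There are 200 camera calls.

## Working session

There is one attempt and no reset: what is moved stays moved. The work goes in short steps, Python scripts to look and compute and a tool call to move; the robot and the scene stay as the last step left them, time stands still between calls to the robot, and variables do not carry over. Pictures are saved under pics/ and viewed, at most 10 in all, crops included, and the job is handed in when it is done.

Besides the shell and the picture viewer there is one more tool, called as name(argument=value, ...) on one line, values as JSON. step_arm: Moves the arm, as the interface text tells. Its arguments: {"type":"object","properties":{"moves":{"type":"array","items":{"type":"array"}},"jaw":{"type":"number"},"grip_force":{"type":"number"}},"required":["moves"]}

```bash
mkdir -p pics
python3 - <<'E'
from cell import *
import cv2,numpy as np
s=read_state();print({k:np.round(v,3) for k,v in s.items()})
for c in("scene","top"):
    im=get_image(c);cv2.imwrite(f"pics/{c}0.png",im)
    k=calibration(c);print(c,k["camera_matrix"].tolist(),(-k["R"].T@k["t"]).round(3),k["R"].round(3).tolist())
    for n in("hopper","gate","tin","quart","spray","small"):
        print(n,[(np.round(d["location"]),round(d["p"],2)) for d in find_in(n,c)][:2])
E
```

```text
{'t': np.float64(0.0), 'joint_positions': array([ 1.15 ,  0.424,  1.631,  0.   ,  1.089, -0.019]), 'joint_velocities': array([-0.001, -0.   ,  0.002,  0.001, -0.002,  0.001]), 'effort': array([-2.0000e-03, -5.5740e+01, -2.8174e+01, -0.0000e+00,  7.0000e-03,
       -0.0000e+00]), 'tcp_pos': array([0.244, 0.575, 0.231]), 'tool_rot': array([-6.270e-01, -3.078e+00,  3.000e-03]), 'wrist_force': array([-0.784, -0.419,  0.916]), 'torque': array([0.021, 0.005, 0.025]), 'grasp_force': np.float64(0.0), 'grip_width': np.float64(0.995)}
scene [[441.1148982322261, 0.0, 319.31649675143586], [0.0, 441.1148982322261, 231.8096417302713], [0.0, 0.0, 1.0]] [1.016 0.019 0.706] [[0.055, 0.998, 0.013], [0.822, -0.038, -0.568], [-0.566, 0.042, -0.823]]
hopper [(array([278., 262.]), 0.83)]
gate [(array([387., 221.]), 0.42)]
tin [(array([282., 169.]), 0.97), (array([385., 219.]), 0.6)]
quart [(array([173., 257.]), 0.92)]
spray [(array([379., 270.]), 0.91)]
small [(array([386., 222.]), 0.64)]
top [[501.49524302361147, 0.0, 318.0330734392069], [0.0, 501.49524302361147, 237.71183662880114], [0.0, 0.0, 1.0]] [0.437 0.05  1.019] [[0.02, -1.0, 0.021], [-0.991, -0.023, -0.134], [0.134, -0.018, -0.991]]
hopper [(array([343., 228.]), 0.82)]
gate [(array([340., 215.]), 0.76)]
tin [(array([344., 289.]), 0.85)]
quart [(array([439., 221.]), 0.83), (array([261., 181.]), 0.24)]
spray [(array([260., 181.]), 0.96)]
small [(array([242., 252.]), 0.66)]
```

View pics/scene0.png

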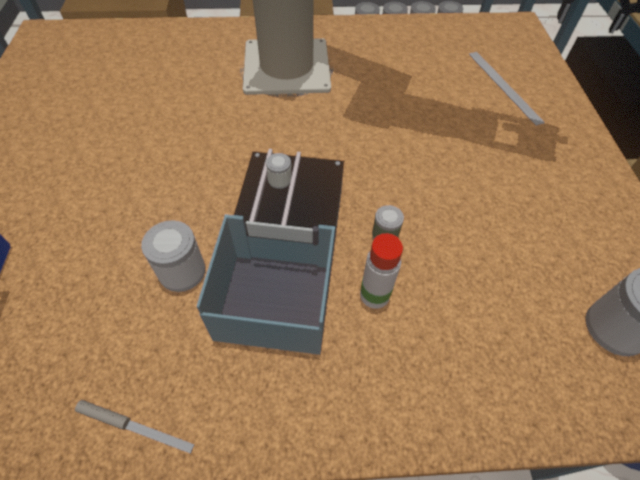

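View pics/top0.png

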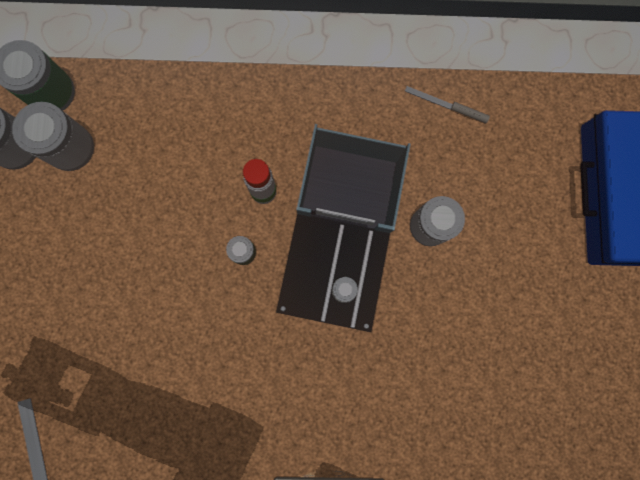

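The scene picture shows the hopper with the bin facing the camera and the tin at about (280,170). In the top picture the deck's near corners are at about (278,312) and (371,330), the tin's lid is at (345,289), and the quart tin, spray can and small tin match what the networks found. Next I'll view enlarged crops to fit the hopper's pose.

Run:
```python
import cv2
a=cv2.imread("pics/top0.png")[120:340,260:430]; b=cv2.imread("pics/scene0.png")[140:360,190:360]
cv2.imwrite("pics/crop0.png",cv2.resize(cv2.convertScaleAbs(cv2.hconcat([a,b]),alpha=1.6,beta=10)[:,:],(794,514),interpolation=cv2.INTER_CUBIC))
```

```text
(no output)
```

View pics/crop0.png

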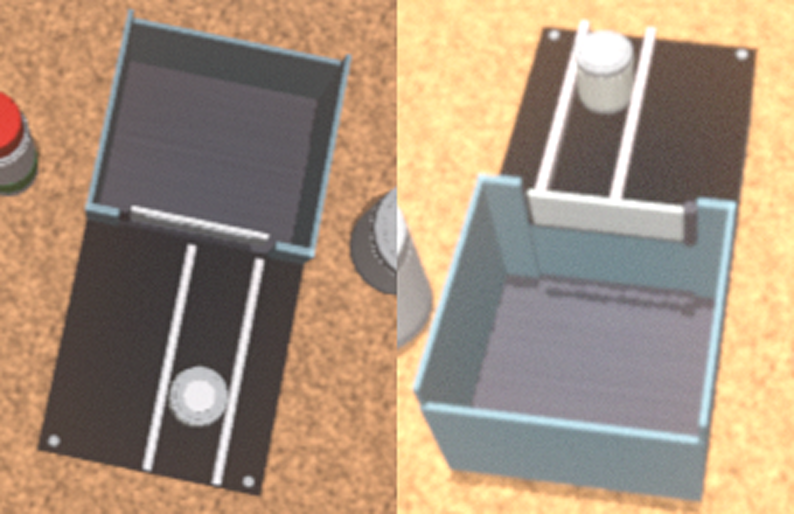

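```bash
cat > h.py <<'E'
import numpy as np
from cell import *
from scipy.optimize import least_squares
from scipy.spatial.transform import Rotation as Ro
T=lambda u,v:(u/2.335+260,v/2.336+120)
S=lambda u,v:((u-397)/2.335+190,v/2.336+140)
C={c:calibration(c) for c in("top","scene")}
def proj(c,X):
    k=C[c];p=k["camera_matrix"]@(k["R"]@X+k["t"]);return p[:2]/p[2]
P=[("top",(-190,90,85),T(39,449)),("top",(-190,-90,85),T(260,494)),("top",(-187,2.5,99),T(148,468)),("top",(-187,-52.5,99),T(216,484)),
("top",(-7,2.5,99),T(192,245)),("top",(-7,-52.5,99),T(260,260)),("top",(7,60,125),T(132,209)),("top",(7,-53,125),T(268,238)),
("scene",(-190,-90,85),S(543,28)),("scene",(-190,90,85),S(757,49)),("scene",(-187,-52.5,99),S(586,22)),("scene",(-187,2.5,99),S(651,29))]
def H(q,p):
    c,s=np.cos(q[2]),np.sin(q[2]);x,y,z=np.array(p)/1000
    return np.array([q[0]+c*x-s*y,q[1]+s*x+c*y,z])
def fit():
    return least_squares(lambda q:np.ravel([proj(c,H(q,X))-uv for c,X,uv in P]),[.45,0,-.2],loss="soft_l1")
def at_z(c,uv,z):
    k=C[c];d=k["R"].T@np.linalg.solve(k["camera_matrix"],[*uv,1]);o=-k["R"].T@k["t"]
    return o+d*(z-o[2])/d[2]
def toH(q,p):
    c,s=np.cos(q[2]),np.sin(q[2]);x,y=p[0]-q[0],p[1]-q[1];return np.array([c*x+s*y,-s*x+c*y])*1000
def tcp_target(q,cx,cy,z,phi=np.radians(30)):
    """pushing corner of finger B at hopper (cx,cy) mm -> TCP world, rotation"""
    e=np.array([np.cos(phi),np.sin(phi)]);f=np.array([e[1],-e[0]])
    p=np.array([cx,cy])-11*f+42.5*e
    a=q[2]+phi;y=np.array([np.cos(a),np.sin(a),0]);zz=np.array([0,0,-1.])
    return H(q,(*p,z)),np.c_[np.cross(y,zz),y,zz]
def move(p,R):
    s=read_state();R0=Ro.from_rotvec(s["tool_rot"]).as_matrix()
    out=[]
    for g in(R,R@np.diag([-1,-1,1])):
        out.append(Ro.from_matrix(R0.T@g).as_rotvec().round(3))
    print("shift cm",(R0.T@(p-s["tcp_pos"])*100).round(2),"turn",out[0],"or",out[1],"t",s["t"],"joints",np.round(s["joint_positions"],2))
E
python3 - <<'E'
from h import *
r=fit();q=r.x;print(q.round(4),r.fun.reshape(-1,2).round(1).tolist()); np.save("q.npy",q)
for c,uv in(("top",T(199,396)),("scene",S(606,46))): print("tin",toH(q,at_z(c,uv,.133)))
for n in("quart","spray","small"):
    z={"quart":.1,"spray":.15,"small":.06}[n];uv={"quart":(443,218),"spray":(257,172),"small":(239,247)}[n]
    print(n,at_z("top",uv,z).round(3),toH(q,at_z("top",uv,z)).round())
p,R=tcp_target(q,-150,-25,200);print(p);move(p,R)
E
```

```text
[ 0.5935 -0.0166 -0.1883] [[-1.0, -0.3], [0.2, 0.9], [-0.5, 0.1], [0.1, -0.4], [0.5, -0.4], [0.3, -0.7], [-2.3, -1.3], [0.5, -0.8], [-0.2, -1.6], [-0.1, -0.8], [-0.5, -1.1], [-0.0, -1.1]]
tin [-125.48933444  -23.77899297]
tin [-128.20779355  -21.70659188]
quart [ 0.604 -0.2    0.1  ] [  44. -178.]
spray [0.67  0.144 0.15 ] [ 45. 172.]
small [0.545 0.183 0.06 ] [-85. 187.]
[0.47798352 0.01125936 0.2       ]
shift cm [-43.55 -42.77   3.13] turn [ 0.    -0.     0.834] or [ 0.     0.    -2.308] t 0.7 joints [ 1.15  0.42  1.63 -0.    1.09 -0.02]
```

The hopper fit is good to about 1 px, and the tin is at about x -127, y -23. Next I move above the lane, behind the tin.

step_arm(jaw=8.54, moves=[[[-5.5,-5.4,0.4],[0,0,0.1]],[[-11,-10.8,0.8],[0,0,0.2]],[[-16.5,-16.2,1.2],[0,0,0.32]],[[-22,-21.6,1.6],[0,0,0.43]],[[-27.5,-27,2],[0,0,0.54]],[[-33,-32.4,2.4],[0,0,0.65]],[[-38.5,-37.8,2.8],[0,0,0.75]],[[-43.5,-42.8,3.1],[0,0,0.834]]])

```text
t: 1.7
tcp_pos: [0.4361, 0.112, 0.206]
tool_rot: [1.823, 2.558, 0.002]
wrist_force: [0.7, 0.9, -0.4]
grip_width: 0.998
grasp_force: 0.0
```

Run:
```python
from h import *
q=np.load("q.npy");move(*tcp_target(q,-165,-25,150));move(*tcp_target(q,-165,-25,90))
```

```text
shift cm [-10.14  -0.63   5.6 ] turn [ 0.001  0.    -0.003] or [ 0.000e+00 -2.000e-03  3.139e+00] t 1.7 joints [ 0.22  0.2   2.03  0.    0.91 -0.11]
shift cm [-10.14  -0.64  11.6 ] turn [ 0.001  0.    -0.003] or [ 0.000e+00 -2.000e-03  3.139e+00] t 1.7 joints [ 0.22  0.2   2.03  0.    0.91 -0.11]
```

step_arm(moves=[[[0,0,0],[0,0,0]],[[0,0,0],[0,0,0]],[[0,0,0],[0,0,0]]])

```text
t: 2.08
tcp_pos: [0.4349, 0.115, 0.2057]
tool_rot: [-1.817, -2.563, -0.0]
wrist_force: [0.5, -0.3, -0.3]
grip_width: 1.0
grasp_force: 0.0
```

Run:
```python
from h import *
q=np.load("q.npy");move(*tcp_target(q,-165,-25,150));move(*tcp_target(q,-165,-25,90))
```

```text
shift cm [-10.46  -0.67   5.57] turn [ 0.    -0.     0.002] or [ 0.    0.   -3.14] t 2.075 joints [ 0.23  0.2   2.03  0.    0.91 -0.11]
shift cm [-10.46  -0.67  11.57] turn [ 0.    -0.     0.002] or [ 0.    0.   -3.14] t 2.075 joints [ 0.23  0.2   2.03  0.    0.91 -0.11]
```

step_arm(moves=[[[-4,-0.3,0],[0,0,0]],[[-8,-0.5,0],[0,0,0]],[[-10.5,-0.7,0],[0,0,0]],[[-10.5,-0.7,2.5],[0,0,0]],[[-10.5,-0.7,5.3],[0,0,0]],[[-10.5,-0.7,5.3],[0,0,0]],[[-10.5,-0.7,5.3],[0,0,0]]])

```text
t: 2.95
tcp_pos: [0.4636, 0.0133, 0.1533]
tool_rot: [1.817, 2.562, 0.001]
wrist_force: [0.7, -0.3, 0.7]
grip_width: 1.004
grasp_force: 0.0
```

Run:
```python
from h import *
import cv2
q=np.load("q.npy");move(*tcp_target(q,-165,-25,90))
a=get_image("top")[120:340,260:430];b=get_image("scene")[90:310,190:360]
cv2.imwrite("pics/c1.png",cv2.resize(cv2.convertScaleAbs(cv2.hconcat([a,b]),alpha=1.6,beta=10),(794,514),interpolation=cv2.INTER_CUBIC))
```

```text
shift cm [ 0.09 -0.01  6.33] turn [0.001 0.    0.002] or [-0.00e+00  1.00e-03 -3.14e+00] t 2.95 joints [ 0.    0.31  2.04  0.    0.8  -0.33]
```

View pics/c1.png

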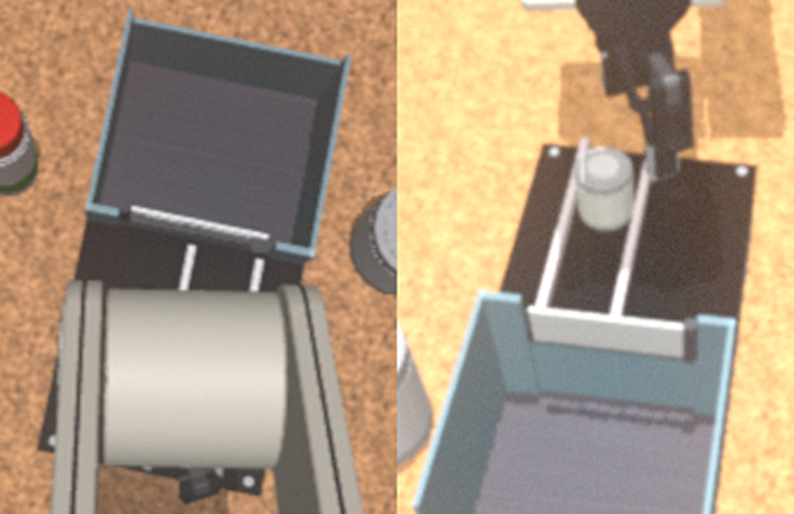

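The picture shows the front finger tip at crop (663,175), left of the lane. The rear finger is behind the tin, which hasn't moved and stands at (605,190). Going down.

step_arm(moves=[[[0,0,1.5],[0,0,0]],[[0,0,3],[0,0,0]],[[0,0,4.5],[0,0,0]],[[0,0,5.5],[0,0,0]],[[0,0,6.2],[0,0,0]],[[0,0,6.2],[0,0,0]],[[0,0,6.2],[0,0,0]]])

```text
t: 3.92
tcp_pos: [0.4635, 0.0123, 0.0909]
tool_rot: [1.82, 2.56, 0.0]
wrist_force: [0.7, 0.1, 0.0]
grip_width: 0.999
grasp_force: 0.0
```

Run:
```python
from h import *
import cv2
q=np.load("q.npy");print(toH(q,at_z("scene",(303.9,165),.166)))
for cx in(-165,-145,-80,-20,-15): move(*tcp_target(q,cx,-24,91))
s=read_state();print(s["tcp_pos"],s["wrist_force"])
b=get_image("scene")[90:310,190:360]
cv2.imwrite("pics/c2.png",cv2.resize(cv2.convertScaleAbs(b,alpha=1.6,beta=10),(460,595),interpolation=cv2.INTER_CUBIC))
print([(d["location"],d["p"]) for d in find_in("tin","scene")][:2])
```

```text
[-91.30663978  28.26692974]
shift cm [ 0.26  0.08 -0.01] turn [ 0.001  0.    -0.   ] or [ 0.000e+00 -1.000e-03  3.141e+00] t 3.925 joints [ 0.    0.43  2.07 -0.    0.65 -0.33]
shift cm [-0.74  1.82 -0.01] turn [ 0.001  0.    -0.   ] or [ 0.000e+00 -1.000e-03  3.141e+00] t 3.925 joints [ 0.    0.43  2.07 -0.    0.65 -0.33]
shift cm [-3.99  7.45 -0.01] turn [ 0.001  0.    -0.   ] or [ 0.000e+00 -1.000e-03  3.141e+00] t 3.925 joints [ 0.    0.43  2.07 -0.    0.65 -0.33]
shift cm [-6.990e+00  1.264e+01 -1.000e-02] turn [ 0.001  0.    -0.   ] or [ 0.000e+00 -1.000e-03  3.141e+00] t 3.925 joints [ 0.    0.43  2.07 -0.    0.65 -0.33]
shift cm [-7.24 13.08 -0.  ] turn [ 0.001  0.    -0.   ] or [ 0.000e+00 -1.000e-03  3.141e+00] t 3.925 joints [ 0.    0.43  2.07 -0.    0.65 -0.33]
[0.46350119 0.01232504 0.09087287] [0.72543683 0.05495356 0.02955677]
[([276.6, 167.9], 0.56), ([174.1, 256.5], 0.3)]
```

View pics/c2.png

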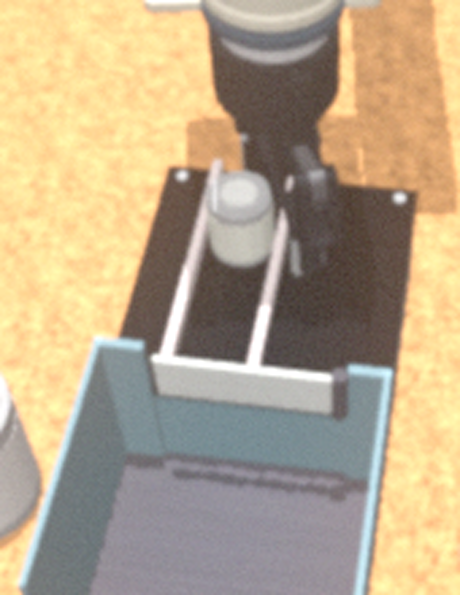

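step_arm(moves=[[[0.1,0.5,0],[0,0,0]],[[-0.2,1.0,0],[0,0,0]],[[-0.5,1.4,0],[0,0,0]],[[-0.75,1.8,0],[0,0,0]],[[-1.0,2.25,0],[0,0,0]],[[-1.25,2.7,0],[0,0,0]],[[-1.5,3.1,0],[0,0,0]],[[-1.75,3.55,0],[0,0,0]]])

```text
t: 5.03
tcp_pos: [0.5027, 0.0074, 0.0906]
tool_rot: [-1.82, -2.561, 0.0]
wrist_force: [-0.6, -0.2, 0.7]
grip_width: 0.998
grasp_force: 0.1
```

Run:
```python
from h import *
import cv2
q=np.load("q.npy")
for cx in(-125,-85,-60,-15): move(*tcp_target(q,cx,-24,91))
b=get_image("scene")[90:310,190:360]
cv2.imwrite("pics/c3.png",cv2.resize(cv2.convertScaleAbs(b,alpha=1.6,beta=10),(460,595),interpolation=cv2.INTER_CUBIC))
```

```text
shift cm [ 0.01  0.   -0.04] turn [-0. -0. -0.] or [-0.     0.     3.141] t 5.025 joints [-0.01  0.47  1.98 -0.    0.69 -0.34]
shift cm [-1.98  3.47 -0.04] turn [-0. -0. -0.] or [-0.     0.     3.141] t 5.025 joints [-0.01  0.47  1.98 -0.    0.69 -0.34]
shift cm [-3.23  5.63 -0.04] turn [-0. -0. -0.] or [-0.     0.     3.141] t 5.025 joints [-0.01  0.47  1.98 -0.    0.69 -0.34]
shift cm [-5.48  9.53 -0.04] turn [-0. -0. -0.] or [-0.     0.     3.141] t 5.025 joints [-0.01  0.47  1.98 -0.    0.69 -0.34]
```

View pics/c3.png

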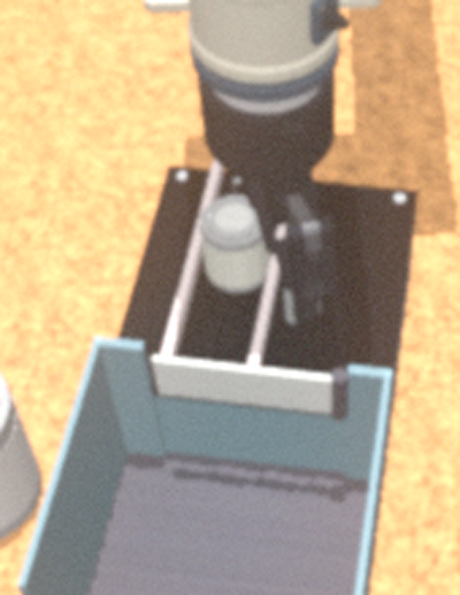

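The tin has moved ahead of the finger, upright and in the lane, with its lid at about (236,213) in the crop. Pushing on.

step_arm(moves=[[[-0.25,0.43,0],[0,0,0]],[[-0.5,0.87,0],[0,0,0]],[[-0.75,1.3,0],[0,0,0]],[[-1.0,1.73,0],[0,0,0]],[[-1.25,2.17,0],[0,0,0]],[[-1.5,2.6,0],[0,0,0]],[[-1.75,3.03,0],[0,0,0]],[[-2.0,3.46,0],[0,0,0]]])

```text
t: 6.08
tcp_pos: [0.542, -0.0001, 0.0906]
tool_rot: [-1.82, -2.561, 0.0]
wrist_force: [-0.4, 0.3, 0.4]
grip_width: 0.998
grasp_force: 0.1
```

step_arm(moves=[[[-0.25,0.43,0],[0,0,0]],[[-0.5,0.87,0],[0,0,0]],[[-0.75,1.3,0],[0,0,0]],[[-1.0,1.73,0],[0,0,0]],[[-1.25,2.17,0],[0,0,0]],[[-1.25,2.17,0],[0,0,0]],[[-1.25,2.17,0],[0,0,0]]])

```text
t: 6.95
tcp_pos: [0.5662, -0.005, 0.0906]
tool_rot: [1.82, 2.561, -0.001]
wrist_force: [-2.2, -1.2, 0.5]
grip_width: 1.0
grasp_force: 1.1
```

Run:
```python
from h import *
import cv2
q=np.load("q.npy")
for cx in(-60,-40,-15): move(*tcp_target(q,cx,-24,91))
b=get_image("scene")[90:310,190:360]
print(toH(q,at_z("scene",(277.2,168.7),.133)),[(d["location"],d["p"]) for d in find_in("tin","scene")][:2])
cv2.imwrite("pics/c4.png",cv2.resize(cv2.convertScaleAbs(b,alpha=1.6,beta=10),(460,595),interpolation=cv2.INTER_CUBIC))
```

```text
shift cm [ 0.02  0.05 -0.04] turn [-0.  0. -0.] or [0.    0.    3.141] t 6.95 joints [-0.03  0.54  1.84 -0.    0.76 -0.36]
shift cm [-0.98  1.78 -0.04] turn [-0.  0. -0.] or [0.    0.    3.141] t 6.95 joints [-0.03  0.54  1.84 -0.    0.76 -0.36]
shift cm [-2.23  3.94 -0.04] turn [-0.  0. -0.] or [0.    0.    3.141] t 6.95 joints [-0.03  0.54  1.84 -0.    0.76 -0.36]
[-106.43303559  -21.73981386] [([269.7, 206.8], 0.83), ([273.5, 273.0], 0.35)]
```

View pics/c4.png

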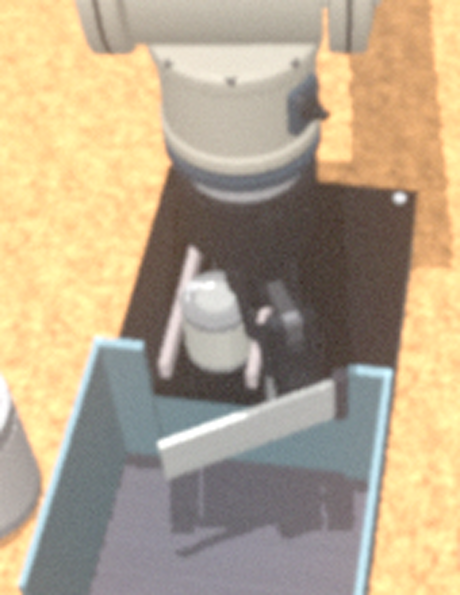

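The gate is held open at about 0.5 rad, with its tip at crop (160,455). The tin is upright at (215,320), still before the gate line and well clear of the gate. Pushing on.

step_arm(moves=[[[-0.2,0.35,0],[0,0,0]],[[-0.4,0.7,0],[0,0,0]],[[-0.6,1.05,0],[0,0,0]],[[-0.8,1.4,0],[0,0,0]],[[-1.0,1.75,0],[0,0,0]],[[-1.0,1.75,0],[0,0,0]]])

```text
t: 7.8
tcp_pos: [0.5869, -0.0086, 0.0907]
tool_rot: [1.82, 2.56, 0.001]
wrist_force: [-1.2, -3.2, 0.1]
grip_width: 1.001
grasp_force: 1.0
```

Run:
```python
from h import *
import cv2
q=np.load("q.npy")
for cx in(-40,-15): move(*tcp_target(q,cx,-24,91))
b=get_image("scene")[90:310,190:360]
print([(d["location"],d["p"]) for d in find_in("tin","scene")][:2])
cv2.imwrite("pics/c5.png",cv2.resize(cv2.convertScaleAbs(b,alpha=1.6,beta=10),(460,595),interpolation=cv2.INTER_CUBIC))
```

```text
shift cm [ 0.04 -0.06 -0.03] turn [ 0.001  0.001 -0.   ] or [ 1.000e-03 -1.000e-03  3.141e+00] t 7.8 joints [-0.03  0.56  1.8  -0.    0.78 -0.37]
shift cm [-1.21  2.11 -0.02] turn [ 0.001  0.001 -0.   ] or [ 1.000e-03 -1.000e-03  3.141e+00] t 7.8 joints [-0.03  0.56  1.8  -0.    0.78 -0.37]
[([265.9, 216.2], 0.81)]
```

View pics/c5.png

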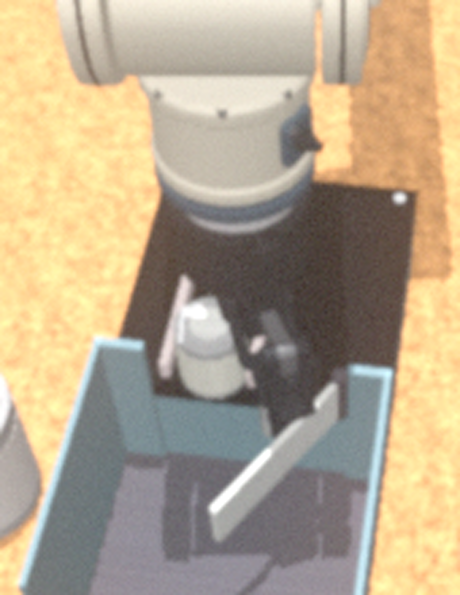

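The gate is at about 0.9 rad, with its tip at (212,510). The tin is upright at the deck's edge at (212,350) and clear of the gate. This is the final push.

step_arm(moves=[[[-0.2,0.35,0],[0,0,0]],[[-0.4,0.7,0],[0,0,0]],[[-0.6,1.05,0],[0,0,0]],[[-0.8,1.4,0],[0,0,0]],[[-1.0,1.75,0],[0,0,0]],[[-1.2,2.1,0],[0,0,0]],[[-1.2,2.1,0],[0,0,0]],[[-1.2,2.1,0],[0,0,0]]])

```text
t: 8.9
tcp_pos: [0.6104, -0.0129, 0.0908]
tool_rot: [1.82, 2.56, 0.001]
wrist_force: [-0.6, -1.2, 1.2]
grip_width: 0.996
grasp_force: 0.7
```

Run:
```python
from h import *
import cv2
q=np.load("q.npy")
for cx in(-15,): move(*tcp_target(q,cx,-24,91))
b=get_image("scene")[90:310,190:360]
print([(d["location"],d["p"]) for d in find_in("tin","scene")][:2])
cv2.imwrite("pics/c6.png",cv2.resize(cv2.convertScaleAbs(b,alpha=1.6,beta=10),(460,595),interpolation=cv2.INTER_CUBIC))
```

```text
shift cm [-0.02  0.04 -0.02] turn [ 0.001  0.    -0.   ] or [ 1.000e-03 -1.000e-03  3.141e+00] t 8.9 joints [-0.04  0.59  1.74 -0.    0.81 -0.38]
[([267.9, 267.9], 0.91)]
```

View pics/c6.png

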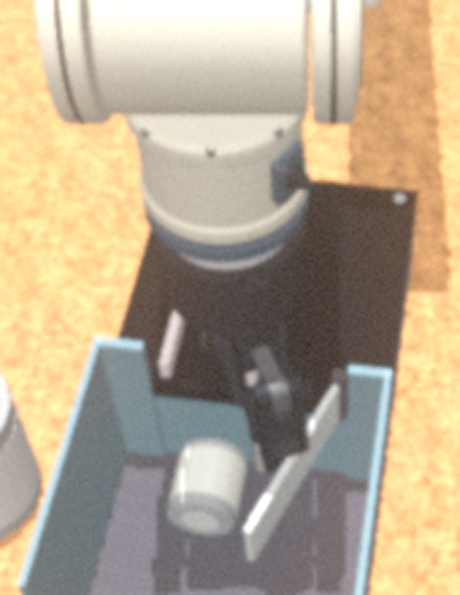

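The tin has dropped into the bin and lies at crop (207,487), clear of the gate. I'll back straight out along the lane so the gate shuts, then lift.

step_arm(moves=[[[0.4,-0.7,0],[0,0,0]],[[0.9,-1.55,0],[0,0,0]],[[1.5,-2.6,0],[0,0,0]],[[2.1,-3.65,0],[0,0,0]],[[2.8,-4.85,0],[0,0,0]],[[3.5,-6.05,0],[0,0,0]],[[4.2,-7.25,0],[0,0,0]],[[5.0,-8.65,0],[0,0,0]]])

```text
t: 10.0
tcp_pos: [0.5111, 0.0062, 0.0907]
tool_rot: [1.82, 2.56, 0.001]
wrist_force: [-0.2, -0.1, -1.3]
grip_width: 1.002
grasp_force: 0.0
```

step_arm(moves=[[[0,0,-1],[0,0,0]],[[0,0,-3],[0,0,0]],[[0,0,-5],[0,0,0]],[[0,0,-8],[0,0,0]],[[0,0,-11],[0,0,0]],[[0,0,-12],[0,0,0]],[[0,0,-12],[0,0,0]],[[0,0,-12],[0,0,0]]])

```text
t: 11.0
tcp_pos: [0.5112, 0.006, 0.2096]
tool_rot: [-1.819, -2.56, 0.002]
wrist_force: [-0.6, 0.4, -0.2]
grip_width: 1.001
grasp_force: 0.0
```

Run:
```python
from h import *
import cv2
q=np.load("q.npy")
b=get_image("scene")
d=find_in("tin","scene")[0];print(d["location"],d["p"],toH(q,at_z("scene",d["location"],.03)))
for n in("quart","spray","small"):print(n,[(np.round(d["location"]),round(d["p"],2)) for d in find_in(n,"scene")][:2])
cv2.imwrite("pics/c7.png",b)
```

```text
[264.4, 270.0] 0.94 [ 39.48199369 -23.7035655 ]
quart [(array([172., 259.]), 0.57), (array([276., 255.]), 0.43)]
spray [(array([380., 272.]), 0.79), (array([173., 257.]), 0.73)]
small [(array([387., 221.]), 0.79)]
```

View pics/c7.png

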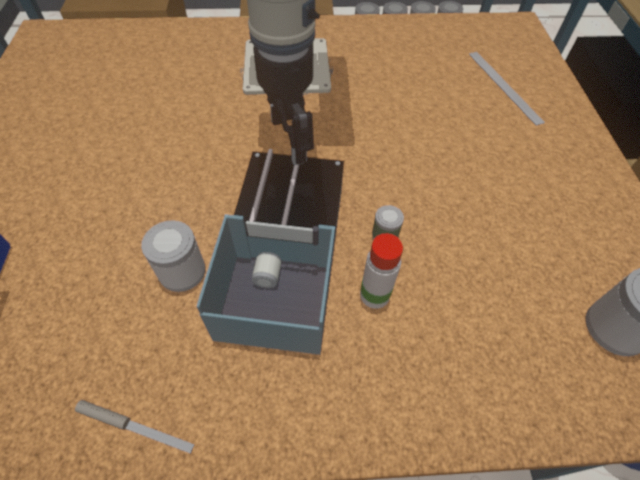

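The gate is shut at (283,232), the tin lies in the bin at (265,270), the other containers haven't moved, and the arm is clear. I'll wait briefly so the tin comes to rest, then hand in.

step_arm(moves=[[[0,0,0],[0,0,0]],[[0,0,0],[0,0,0]],[[0,0,0],[0,0,0]],[[0,0,0],[0,0,0]],[[0,0,0],[0,0,0]],[[0,0,0],[0,0,0]],[[0,0,0],[0,0,0]],[[0,0,0],[0,0,0]]])

```text
t: 12.25
tcp_pos: [0.5118, 0.006, 0.2107]
tool_rot: [1.82, 2.561, -0.0]
wrist_force: [0.7, -0.2, -0.6]
grip_width: 1.001
grasp_force: 0.0
```

Run:
```python
from h import *
import cv2
a=cv2.imread("pics/c7.png");b=get_image("scene")
d=cv2.absdiff(a,b)[225:340,210:330].max(2);print(d.max(),(d>40).sum())
if (d>40).sum()<15: print(sign_off())
```

```text
10 0
the job is handed in; nothing more can be done
None
```

The job is handed in: the tin lies at rest in the bin, the gate is shut, the quart tin, spray can and small tin stand where they were, and the arm is clear; no verdict came back.

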